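# Close the pet-feed bin and tuck its flap

## Task

Close up the grey tilt-out feed bin: push its tilted-out front fully shut, and fold the hinged metal flap down over the top and slide it towards the front until its free edge is tucked fully home beneath the retaining lip, so that the flap stays down by itself once you let go. It is all done by pushing and pressing with the fingertips; leave the things standing around the bin where they are.

Things in the scene. Friction and masses are not known exactly. Their poses are not given: they have to be found in the camera images.
- housing: Fixed grey plastic housing of the tilt-out bin, 150 (x) x 200 (y) mm, walls 122 mm high, open at the front and top. Origin: centre of its underside. Its own -x is the front (roughly towards the robot), +x the back, z up. Side walls are 6 mm thick. Two lugs, 12 mm high, on the rear ends of the side walls (top at 134 mm) carry the flap's hinge rod.
- tray (a joint): Tilt of the grey bin front, rad: 0 is shut, larger is tilted out towards the front (-x of the housing), at most 0.4. It turns about a line along y at the foot of the front, 71 mm in front of the housing's origin and 12 mm up. The front panel is 184 mm wide, 5 mm thick and, when shut, upright, its outer face 76 mm in front of the origin and its top 139 to 141 mm up. It is stiff (about 2.5 N at 100 mm height) and stays where it is left.
- lip (a point): Inner lower edge, at mid width, of the retaining lip: a 150 mm wide, 4.5 mm thick grey ledge that juts 16 mm inwards (+x of the housing) from the top of the bin front and moves with it. With the front shut this edge lies 55 mm in front of the housing's origin and 136.5 mm up.
- flap (a joint): Angle of the aluminium flap, rad: 0 folded flat (upper face 130 mm up), 1.57 upright, up to 2.0 leaning back. 115 mm long from the hinge, 160 wide, 4 thick. Hinge line along y, 128 mm up, 66 mm behind the housing's origin while carriage is 0. Folded and not tucked, it springs up (0.7 N at the free edge) to about 1.2; above that it stays as left. Tucked, it rests up against the lip at about 0.06.
- carriage (a joint): Slide of the flap's hinge rod along its slots, m: 0 is right back, 0.018 is fully forward (towards the housing's -x), end stops at both. It drags with about 4 N and stays where it is left. At 0 the folded flap's free edge passes 6 mm clear behind the shut front's lip; at 0.018 the free edge lies 12 mm beneath the lip. Slid forward too early, the flap cannot get down past the lip.
- flap_edge (a point): Middle of the flap's free edge (mid thickness), 115 mm from the hinge line.
- flap_ridge (a point): Middle of the top of the finger ridge on the flap's outer face (the upper face when folded, the back face when upright): a bar 120 mm wide, 4 mm thick, standing 8 mm off the face, 85 mm from the hinge line. Push it from its hinge side to slide the flap forward.
- jar: Bystander: clear glass jar with a metal twist cap, 72 mm across, 115 mm high; origin at the centre of its underside.
- scoop: Bystander: orange plastic litter scoop, 100 x 80 x 35 mm pan with a handle 110 mm long to its -x; origin under the pan's centre.
- ball: Bystander: round willow ball, 90 mm; origin at its underside.
- bowl: Bystander: steel bowl, 120 mm across, 45 mm high; origin at the centre of its underside.
- brush: Bystander: hand brush with a wooden handle lying flat, handle to its -x; origin at its underside.
- tin: Bystander: plain steel tin, 72 mm across, 75 mm high; origin at the centre of its underside.
Not all that is in view belongs to the job. Several things have the shape of the housing; the one meant has the colours described above.

How it is judged:
By the outcome, as a careful person would: the job done as asked, in the order asked, and still so for the second after the job is handed in, with the robot touching nothing.
It also fails if it takes over 45 s, if anything falls off the work surface, if the arm or the gripper's body presses on something with over 40 N, if the wrist force passes 120 N, or if a joint passes its speed limit or range.

## Robot

A 7-joint arm with a two-finger parallel gripper is mounted at the origin on the work surface. World frame = base frame: x ahead of the robot, y to its left, z up, the work surface at z = 0. Lengths are in mm, angles in rad, forces in N, time in s.
With the tool pointing down it reaches from about 400 to 925 mm from the base axis. Payload 5.6 kg.
Tool frame: the origin (TCP) lies midway between the tips of the shut fingers; the grasp point (between the pads) lies 19 mm behind it; z points along the fingers, y is the line along which they close (so a half turn about z gives the same grasp; the last joint's range is limited). The gripper opens to 85 mm and grips with 20 to 120 N. Pads are 22 mm wide; open, the fingers measure 114 mm over their backs; the gripper's body (76 mm by 85 mm) begins 54 mm behind the grasp point. The pads swing forward as they close: fully open they stand 13 mm farther back than shut.
Start: joints at [-1.217, 0.468, -0.012, 1.603, 0.006, 1.071, -0.056], TCP at [251.245, 599.487, 231.29] pointing down, gripper open.
Joint ranges: [-2.53, 2.53], [-0.31, 2.02], [-1.57, 1.55], [0.28, 2.44], [-1.29, 4.43], [0.15, 1.84], [-2.92, 2.92]. Speed limits (rad/s): [2.57, 2.57, 3.14, 3.14, 3.14, 3.14, 3.14].

## Interface

Orientations are given as a rotation vector (axis times angle).
In Python, from cell import bot, eoat, inverse_kinematics, cams, order, monitor gives the robot as it stands. The module is installed in compiled form; this text tells all that it offers. Calls block until the motion is done:
- bot.move_to(position, orientation): joint-space move of the TCP to a pose.
- bot.line_to(position, velocity=150, rot=None): straight line of the TCP; rot=None keeps the orientation; velocity is the mean speed in mm/s.
- bot.goto_joints(angles): joint-space move.
- eoat.release() and eoat.gripper_close(f_grip=None): open the fingers fully, or close them until they stop; f_grip is the grip in N (None keeps the last).
- bot.sleep(seconds).
- inverse_kinematics(position, orientation): joint angles nearest the present ones, or None.
- cams.read_camera(name): name is "side" or "top"; returns a dict with "img" (384x512x3 uint8, red, green, blue), "fx", "fy", "cx", "cy" (pixels), "D" ([k1, k2, p1, p2, k3] as OpenCV has them; the pictures are not rectified), "camera_from_world" (4x4, takes a point from world to camera coordinates). Camera axes: x right, y down, z forward; pixel columns grow to the right and rows downward; lengths in mm; the calibration is good to about 2 mm. A picture is of the moment at which its call begins. There is no depth.
A pose or a line that the arm cannot do raises bot.Unreachable and nothing moves.
- order.sign_off(): hands the job in; it is judged then, once.
Readings, each from a call of its own:
- monitor.read_t(): time.
- monitor.read_q(): joint angles.
- monitor.read_dq(): joint speeds.
- monitor.read_joint_torque(): joint torques, N m.
- monitor.read_tool_pos(): TCP position.
- monitor.read_tool_rot(): TCP orientation.
- monitor.read_contact_force(): force on the tool from outside, world axes, zero at the start.
- monitor.read_ft_torque(): the same for the moment, N m.
- monitor.read_width(): finger opening in mm.
- monitor.read_grasp_force(): force on a finger pad.
Only numpy, scipy, OpenCV 4.12 (cv2) and the standard library are available. Lean on these libraries where they do the work, as an engineer would, in place of code of your own. Each camera call takes 0.05 s, during which the arm holds its last target. There are 200 camera calls.

## Working session

There is one attempt and no reset: what is moved stays moved. The work goes in short steps, each a Python script; the robot and the scene stay as the last script left them, time stands still between calls to the robot, and variables do not carry over. Pictures are saved under pics/ and viewed, at most 10 in all, crops included, and the job is handed in when it is done.

```bash
mkdir -p pics; ls
python3 - <<'E'
from cell import *
import cv2,numpy as np
for n in("side","top"):
    c=cams.read_camera(n); cv2.imwrite(f"pics/{n}0.png",cv2.resize(c["img"][:,:,::-1],None,fx=1.5,fy=1.5))
    print(n,c["fx"],c["fy"],c["cx"],c["cy"],c["D"]); print(np.round(c["camera_from_world"],3))
print(monitor.read_t(),monitor.read_tool_rot(),monitor.read_width())
E
```

```text
pics
side 479.6389076836734 479.6389076836734 252.46909269515282 186.6939680920927 [-0.0293967  0.         0.         0.         0.       ]
[[ 9.990000e-01 -5.300000e-02 -8.000000e-03 -5.607870e+02]
 [-4.900000e-02 -8.230000e-01 -5.660000e-01  1.647030e+02]
 [ 2.300000e-02  5.660000e-01 -8.240000e-01  1.789633e+03]
 [ 0.000000e+00  0.000000e+00  0.000000e+00  1.000000e+00]]
top 380.7338486617841 380.7338486617841 247.06129447890595 187.16949953408647 [-0.03957711  0.          0.          0.          0.        ]
[[-3.900000e-02 -9.990000e-01 -6.000000e-03  8.590500e+01]
 [-9.780000e-01  3.900000e-02 -2.070000e-01  5.600850e+02]
 [ 2.070000e-01 -3.000000e-03 -9.780000e-01  1.411979e+03]
 [ 0.000000e+00  0.000000e+00  0.000000e+00  1.000000e+00]]
0.1 [-6.19307473e-01 -3.07976380e+00  2.48612061e-03] 85.34338108425466
```

View pics/side0.png

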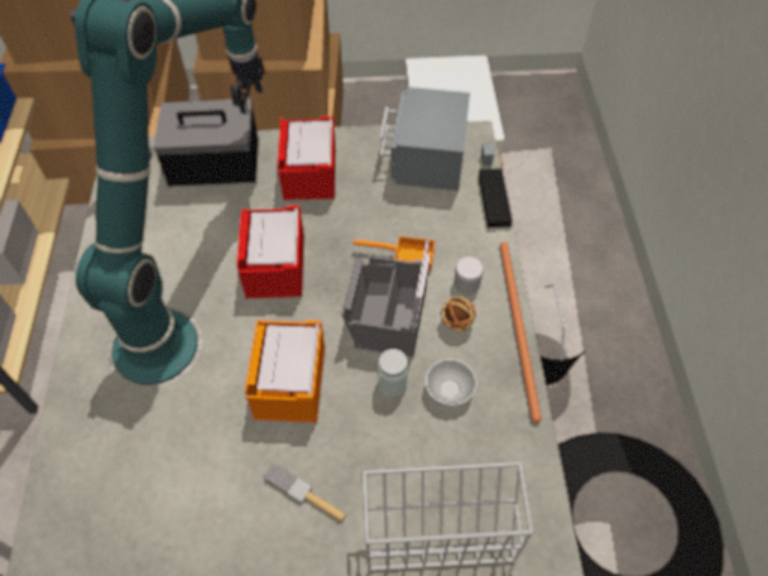

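View pics/top0.png

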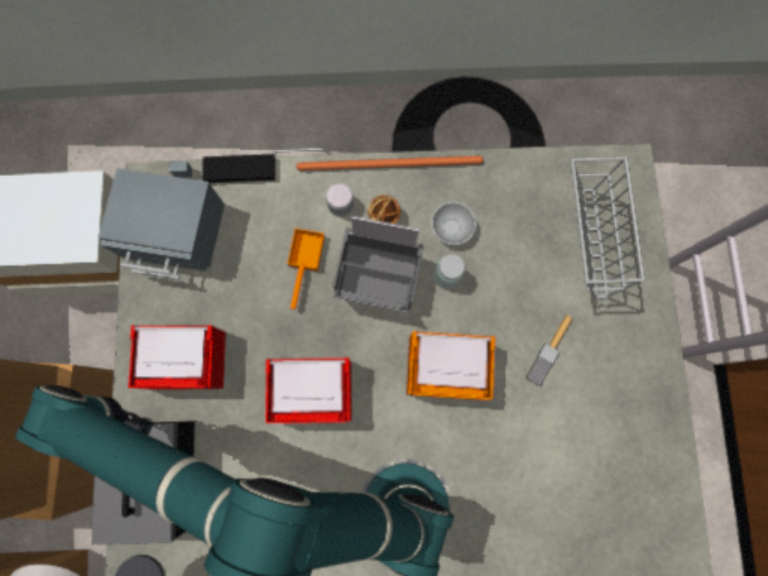

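The candidates for the bin are the red ones at side (307,157) and (272,252), the orange one at (287,370), and the grey open one at (388,305) (top view (380,265)). The blue-grey cabinet at (430,140) is another shape. I choose the grey open one and check it close up.

Run:
```python
import cv2,numpy as np
from cell import *
a=cams.read_camera("side")["img"][150:270,215:335,::-1]; b=cams.read_camera("top")["img"][125:225,205:305,::-1]
f=lambda i,s:cv2.resize(i,(s,s),interpolation=cv2.INTER_CUBIC)
cv2.imwrite("pics/crop0.png",np.hstack([f(a,400),f(b,400)]))
```

```text
(no output)
```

View pics/crop0.png

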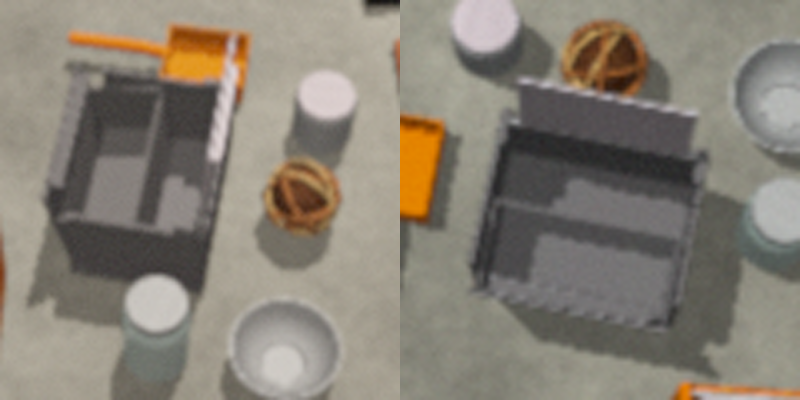

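The grey bin is confirmed: the front is tilted out, the flap is up and leaning back, and the ball and tin stand behind it, the jar to the right, the scoop to the left. Next I fit its pose from the corner pixels.

```bash
cat > h.py <<'E'
import numpy as np, cv2
from scipy.optimize import least_squares
from cell import *
def proj(c,P):
    T=c["camera_from_world"]; K=np.array([[c["fx"],0,c["cx"]],[0,c["fy"],c["cy"]],[0,0,1]])
    return cv2.projectPoints(np.asarray(P,float).reshape(-1,3),cv2.Rodrigues(T[:3,:3])[0],T[:3,3],K,np.array(c["D"]))[0].reshape(-1,2)
def world(p,P):
    x,y,w=p; P=np.asarray(P,float).reshape(-1,3); c,s=np.cos(w),np.sin(w)
    return np.c_[x+c*P[:,0]-s*P[:,1],y+s*P[:,0]+c*P[:,1],P[:,2]]
def tray(t,dx,h,y): # point at offset dx inward (+x), height h above the pivot
    return [-71+dx*np.cos(t)-h*np.sin(t),y,12+h*np.cos(t)+dx*np.sin(t)]
def flap(f,r,n,y,s=0): # r along flap, n off outer face direction from mid
    return [66-s-r*np.cos(f)+n*np.sin(f),y,128+r*np.sin(f)+n*np.cos(f)]
def wire(p,t,f,s=0):
    L=[]
    for y in(100,-100): L+=[[[-75,y,0],[75,y,0]],[[-75,y,122],[75,y,122]],[[-75,y,0],[-75,y,122]],[[75,y,0],[75,y,134]]]
    L+=[[[75,-100,122],[75,100,122]]]
    q=lambda a:L.extend([[a[i],a[(i+1)%4]] for i in range(4)])
    q([tray(t,-5,0,92),tray(t,-5,0,-92),tray(t,-5,128,-92),tray(t,-5,128,92)])
    q([tray(t,0,128,75),tray(t,0,128,-75),tray(t,16,128,-75),tray(t,16,128,75)])
    q([flap(f,0,2,80,s),flap(f,0,2,-80,s),flap(f,115,2,-80,s),flap(f,115,2,80,s)])
    q([flap(f,85,2,60,s),flap(f,85,2,-60,s),flap(f,85,10,-60,s),flap(f,85,10,60,s)])
    return [world(p,l) for l in L]
BOX={"side":(215,150,120,400/120),"top":(205,125,100,4.)}
def shot(name,p=None,t=0,f=0,s=0,S=1.0):
    ims=[]
    for n in("side","top"):
        c=cams.read_camera(n);x,y,w,k=BOX[n]
        im=cv2.resize(c["img"][y:y+w,x:x+w,::-1],(400,400),interpolation=cv2.INTER_CUBIC)
        o=im.copy()
        if p is not None:
            for l in wire(p,t,f,s):
                u=((proj(c,l)+.5-[x,y])*k).round().astype(int)
                cv2.line(o,tuple(map(int,u[0])),tuple(map(int,u[1])),(0,255,0),1)
        ims.append(o)
    cv2.imwrite(f"pics/{name}.png",np.hstack(ims))
E
python3 - <<'E'
from h import *
C={n:cams.read_camera(n) for n in("side","top")}
def obs(n,u,v):
    x,y,w,k=BOX[n]; return np.array([u/k+x-.5,v/k+y-.5])
O=[("side",62,222,lambda t,f:[-75,-100,122]),("side",213,222,lambda t,f:[75,-100,134]),("side",75,270,lambda t,f:[-75,-100,0]),("side",198,288,lambda t,f:[75,-100,0]),
("top",108,120,lambda t,f:[75,100,134]),("top",306,155,lambda t,f:[75,-100,134]),
("top",120,80,lambda t,f:flap(f,115,0,80)),("top",297,115,lambda t,f:flap(f,115,0,-80)),
("side",235,38,lambda t,f:flap(f,115,0,80)),("side",215,158,lambda t,f:flap(f,115,0,-80)),
("side",75,75,lambda t,f:tray(t,-5,128,92)),("side",50,185,lambda t,f:tray(t,-5,128,-92))]
def res(q):
    return np.concatenate([proj(C[n],world(q[:3],g(q[3],q[4])))[0]-obs(n,u,v) for n,u,v,g in O])
r=least_squares(res,[560,50,-.2,.3,1.7],loss="soft_l1")
print(np.round(r.x,3)); print(np.round(res(r.x).reshape(-1,2),1))
shot("fit0",r.x[:3],r.x[3],r.x[4])
E
```

```text
[ 5.85579e+02  4.62100e+01 -2.04000e-01  1.09000e-01  1.68600e+00]
[[-0.3 -0.4]
 [-2.9  3.3]
 [-2.8  2.2]
 [ 0.4  2. ]
 [-3.2 -1.2]
 [ 0.3 -1.6]
 [-2.  -0.7]
 [-0.4 -2.2]
 [-0.9 -1.4]
 [-0.5  0.7]
 [ 0.7 -3.2]
 [-0.7  5.8]]
```

View pics/fit0.png

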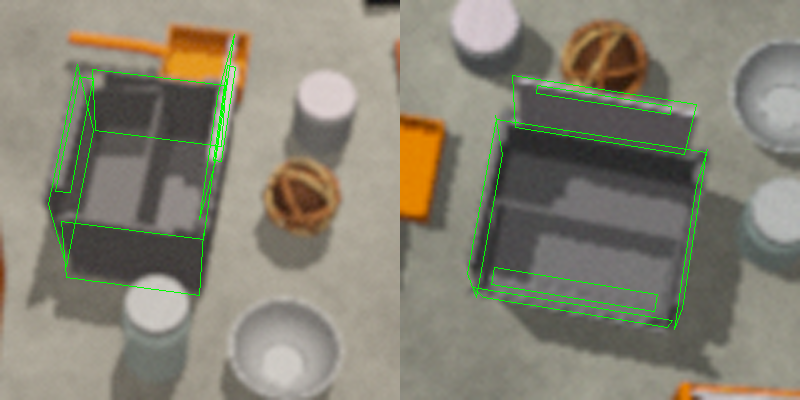

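```bash
cat >> h.py <<'E'
from scipy.spatial.transform import Rotation as Ro
p0=(586,46,-.21)
ex=np.array([np.cos(p0[2]),np.sin(p0[2]),0]); ey=np.array([-ex[1],ex[0],0]); ez=np.array([0,0,-1.])
ROT=Ro.from_matrix(np.c_[np.cross(ey,ez),ey,ez]).as_rotvec()
W=lambda x,y,z: world(p0,[x,y,z])[0]
def loc():
    d=np.array(monitor.read_tool_pos())-[p0[0],p0[1],0]; return np.array([d@ex,d@ey,d[2]])
def F():
    f=np.array(monitor.read_contact_force()); return np.array([f@ex,f@ey,f[2]])
def stat(m=""): print(m,"t%.2f"%monitor.read_t(),loc().round(1),F().round(1))
E
python3 - <<'E'
from h import *
eoat.gripper_close(20); stat("closed")
bot.move_to(W(-145,0,240),ROT); stat("above")
bot.line_to(W(-145,0,112),200); stat("down")
f0=F(); x=-145
bot.line_to(W(-122,0,112),100)
x=-122
while x>-200 and x<-78:
    x+=2; bot.line_to(W(x,0,112),40); d=(F()-f0)[0]; print(x,round(d,1),round(loc()[0],1))
    if abs(d)>14: break
bot.sleep(.1);stat("pushed")
E
```

```text
closed t1.17 [-442.8  471.5  231.3] [ 0.1  0.6 -0.3]
above t3.17 [-145.     0.9  240. ] [-0.   0.5 -0.4]
down t3.97 [-144.4    0.4  112.6] [ 0.2 -0.7  0.6]
-120 -0.2 -120.3
-118 0.8 -118.0
-116 -0.5 -115.9
-114 0.2 -113.9
-112 0.1 -111.9
-110 -0.8 -109.8
-108 -1.2 -108.1
-106 -1.2 -106.0
-104 -1.0 -103.8
-102 -1.6 -101.7
-100 -1.1 -99.7
-98 -1.2 -97.7
-96 -0.6 -95.7
-94 -1.1 -93.8
-92 -0.9 -91.8
-90 -0.3 -89.8
-88 -1.0 -87.7
-86 0.4 -85.8
-84 -0.2 -83.7
-82 0.4 -81.8
-80 -2.8 -80.8
-78 -9.9 -80.7
pushed t9.95 [-8.070e+01 -1.000e-01  1.116e+02] [-10.1  -1.3   7. ]
```

Run:
```python
from h import *
bot.line_to(W(-76,0,112),60); stat()
bot.line_to(W(-110,0,112),200); bot.line_to(W(-110,90,300),300); stat()
shot("s1",(586,46,-.21),0,1.686)
```

```text
t10.20 [-80.7  -0.2 111.4] [-15.6  -1.3  10.9]
 t11.36 [-110.2   88.9  298.7] [ 0.1 -1.2 -1.1]
```

View pics/s1.png

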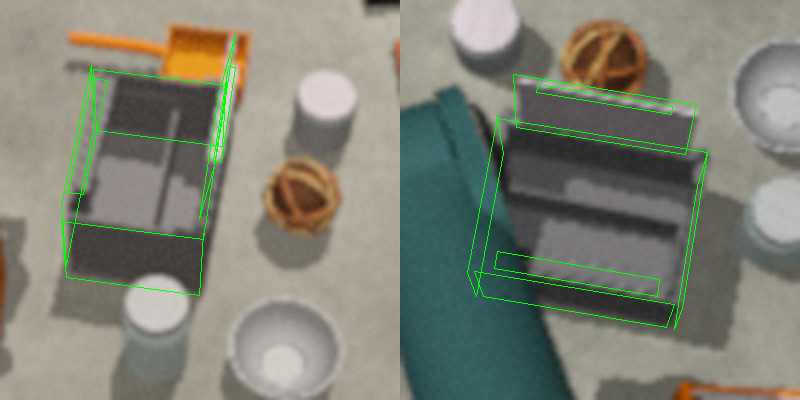

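The tray is shut: the front's top edge now lies on the wireframe's shut position in both views, and the flap and neighbours are unchanged. Next is folding the flap.

Run:
```python
from h import *
bot.line_to(W(130,0,300),350); bot.line_to(W(130,0,222),250); stat("behind")
bot.line_to(W(100,0,222),150); f0=F()
for x in (85,72,60,48):
    bot.line_to(W(x,0,222),80); print(loc().round(1),(F()-f0).round(1))
stat(); 
bot.line_to(W(75,0,222),200); shot("s2",p0,0,1.2)
```

```text
behind t12.80 [129.3   1.3 222.9] [ 0.3 -1.1  0.7]
[8.560e+01 1.000e-01 2.227e+02] [-0.3  1.4 -0. ]
[ 72.2   0.  222.1] [0.4 0.5 0.2]
[6.000e+01 1.000e-01 2.221e+02] [1.  0.7 0.4]
[4.800e+01 1.000e-01 2.221e+02] [ 0.6  0.4 -0.1]
 t14.39 [4.800e+01 1.000e-01 2.221e+02] [ 0.5 -0.1  0.1]
```

View pics/s2.png

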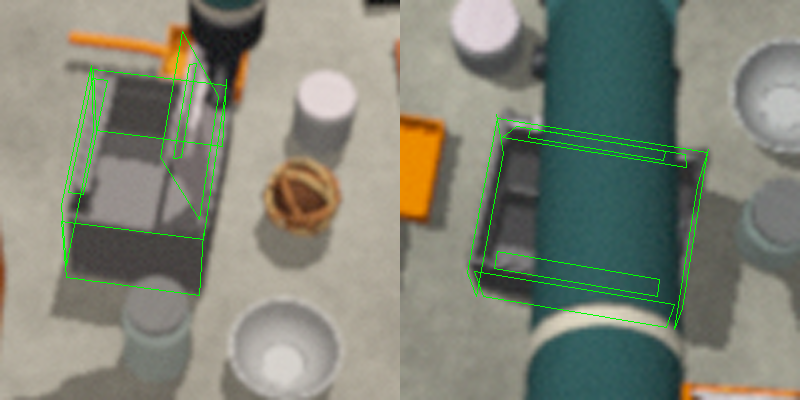

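The flap now leans forward at about 1.3 rad, with its free edge at side crop (190,50), and the fingers are behind it. I follow its face down at 60 mm from the hinge.

Run:
```python
from h import *
def tgt(f,r=60,h=8,dx=3):
    q=flap(f,r,2,0); return W(q[0]+h+dx,0,q[2])
bot.line_to(W(75,0,186),150); f0=F()
for f in (1.25,1.1,.95,.8,.65,.5,.35,.2,.1,.03):
    bot.line_to(tgt(f),120); d=F()-f0; print(f,loc().round(1),d.round(1))
    if np.abs(d).max()>20: break
stat(); shot("s3",p0,0,0)
```

```text
1.25 [ 60.3   0.4 186.9] [-0.4 -1.4 -0.5]
1.1 [ 51.8   0.2 182.9] [-1.1 -1.3 -0.5]
0.95 [4.360e+01 1.000e-01 1.778e+02] [-0.2 -0.6  0.1]
0.8 [ 36.3  -0.  172.2] [-0.3 -0.3 -0.3]
0.65 [ 3.010e+01 -1.000e-01  1.656e+02] [-1.3 -1.3  0.7]
0.5 [ 2.500e+01 -1.000e-01  1.583e+02] [-1.6 -1.1  1. ]
0.35 [ 21.1  -0.  150.3] [-0.7 -1.3  0.8]
0.2 [ 18.3   0.  141.8] [-0.1 -1.4  0.2]
0.1 [ 17.5   0.  135.8] [-0.6 -0.7  0.2]
0.03 [ 17.1   0.  131.6] [-0.6 -0.8  0.7]
 t17.69 [ 17.1   0.  131.6] [0.4 0.1 1.2]
```

View pics/s3.png

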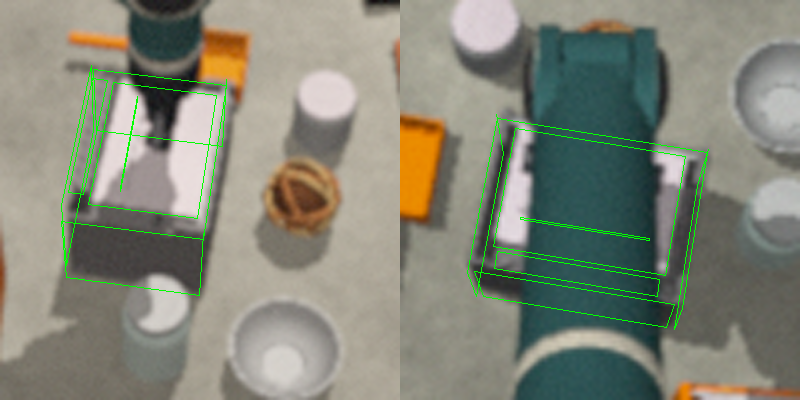

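The flap is flat, held by the fingertips at side crop (160,130), and the free edge is behind the lip. I press lightly and slide it forward.

Run:
```python
from h import *
f0=np.array([0,0,-.3]); z=131.6
for z in (130,129,128,127,126):
    bot.line_to(W(17,0,z),30); d=F()-f0; print(z,d.round(1),loc().round(1))
    if d[2]>4: break
x=17
while x>-40:
    x-=3; bot.line_to(W(x,0,z),50); d=F()-f0; print(x,d.round(1),loc().round(1),"t%.1f"%monitor.read_t())
    if abs(d[0])>16: break
    if d[2]>14: z+=.7
    if d[2]<2: z-=.7
```

```text
130 [-0.  -0.4  3.3] [ 17.    0.  130.1]
129 [-1.9 -0.2  7.9] [1.700e+01 1.000e-01 1.298e+02]
14 [ 0.3 -0.3  5.9] [ 15.    0.  129.8] t18.5
11 [ 1.3 -0.3  6.5] [ 12.1   0.  129.8] t18.8
8 [2.1 0.4 6.4] [  9.   -0.  129.8] t19.0
5 [ 2.5 -0.9  5.6] [  5.9   0.  129.8] t19.3
2 [ 1.6 -0.2  5.7] [  2.9   0.  129.8] t19.5
-1 [ 2.6 -0.5  6.1] [-1.000e-01  1.000e-01  1.297e+02] t19.8
-4 [ 2.3 -0.2  5.4] [-3.100e+00  1.000e-01  1.297e+02] t20.0
-7 [ 3.3 -1.   6.2] [ -6.1   0.2 129.7] t20.3
-10 [3.2 0.7 6.6] [ -9.2   0.2 129.7] t20.5
-13 [3.1 0.8 6. ] [-12.2   0.3 129.7] t20.8
-16 [1.7 0.5 6.5] [-15.2   0.4 129.7] t21.0
-19 [3.5 1.2 5.3] [-17.8   0.4 129.7] t21.3
-22 [10.6  0.9  0.9] [-17.9   0.3 130.2] t21.5
-25 [17.1  0.9 -0.7] [-18.    0.4 130.4] t21.8
```

The stop fits the geometry: tray and ridge contacts together give finger half-width 10.9 mm (11 given) and bin offset +6 mm, so the carriage is at its end. I lift off and look.

Run:
```python
from h import *
bot.line_to(W(-14,0,130.2),60); bot.line_to(W(-5,0,250),200); bot.line_to(W(-160,180,330),350); stat()
shot("s4"); shot("s5",(592,45,-.21),0,.06,.018)
im=[cv2.imread(f"pics/{n}.png") for n in("s4","s5")]
cv2.imwrite("pics/s6.png",cv2.resize(np.vstack(im),(600,600)))
```

```text
t23.74 [-159.2  178.2  328.7] [ 0.  -0.3 -0.7]
```

View pics/s6.png

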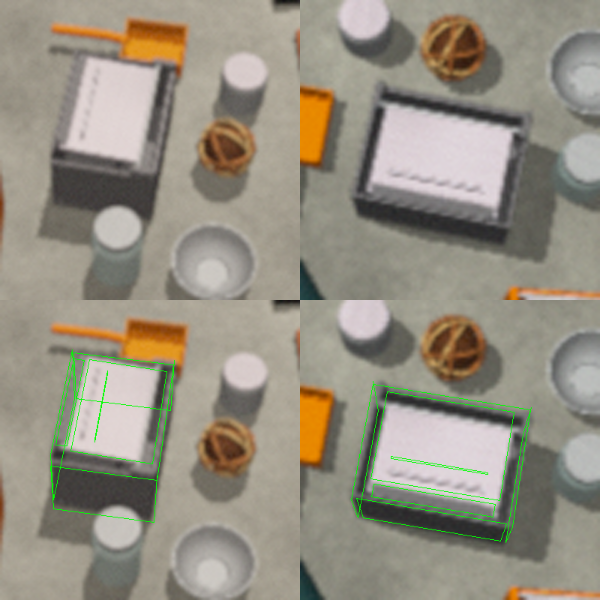

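The flap stays down with its edge under the lip, and the neighbours are in place. One confirming press on the front, then I hand in.

Run:
```python
from h import *
bot.line_to(W(-125,0,250),350); bot.line_to(W(-125,0,112),250); f0=F()
bot.line_to(W(-90,0,112),100); print(F()-f0)
for x in (-84,-81,-79,-77):
    bot.line_to(W(x,0,112),50); d=F()-f0; print(x,d.round(1),loc().round(1))
    if abs(d[0])>12: break
bot.line_to(W(-125,0,112),150); bot.line_to(W(-125,0,260),250); bot.sleep(.3); stat()
order.sign_off()
```

```text
[-1.26654301 -0.0520052   0.19488896]
-84 [-2.1 -0.3 -0.1] [-84.    0.  112.1]
-81 [-0.3  0.3 -0.9] [-81.    0.  111.9]
-79 [-5.3 -0.6  3.9] [-8.080e+01 -1.000e-01  1.117e+02]
-77 [-10.3  -1.    7.5] [-80.8  -0.2 111.4]
 t28.39 [-125.4   -0.3  258.9] [ 0.3 -0.7  0.1]
the job is handed in; nothing more can be done
```

The job is handed in at about 28 s: the grey bin's front is shut against its stop, the flap was still down under the lip after I let go, and nothing around the bin was moved.

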